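# Show the wide reed frame under the bench magnifier

## Robot

A 6-joint arm with a two-finger parallel gripper is mounted at the origin on the work surface. World frame = base frame: x ahead of the robot, y to its left, z up, the work surface at z = 0. Lengths are in m, angles in rad, forces in N, time in s.
With the tool pointing down it reaches from about 0.35 to 0.975 m from the base axis. Payload 17.4 kg.
Tool frame: the origin (TCP) lies midway between the tips of the shut fingers; the grasp point (between the pads) lies 19 mm behind it; z points along the fingers, x is the direction in which the jaws open and shut, and the axes are right-handed (so a half turn about z gives the same grasp; the last joint's range is limited). The gripper opens to 85 mm and grips with 20 to 120 N. Pads are 22 mm wide; open, the fingers measure 114 mm over their backs; the gripper's body (76 mm by 85 mm) begins 54 mm behind the grasp point. The pads swing forward as they close: fully open they stand 13 mm farther back than shut.
Start: joints at [1.305, 0.116, 1.442, -0, 1.584, -0.038], TCP at [0.152, 0.658, 0.231] pointing down, gripper open.
Joint ranges: [-2.83, 2.83], [-0.83, 2.19], [0.07, 2.5], [-1.14, 4.28], [0.01, 3], [-2.97, 2.97]. Speed limits (rad/s): [1.89, 1.89, 2.22, 3.14, 3.14, 3.14].

## Interface

Orientations are given as a unit quaternion [x, y, z, w].
In Python, from station import robot gives the robot as it stands.
- The arm moves only by the shell command python3 -m creep 'ROWS' [OPENING]. ROWS is a JSON object of lists of equal length, an entry for each row: "linear": the shift along the tool's x, y, z in mm, a list of three; "roll": the turn about the tool's z in rad. In form: {"linear": [[x, y, z], ...], "roll": [roll, ...]}. A call has 1 to 20 rows; each row shifts and turns the commanded pose from where the row before left it, along the tool's axes as they then stand; what a row does not reach is not made up. A row lasts 1/12 s, in which the tool goes at most 41.7 mm and 7.16 degrees, less where a joint would pass 70% of its speed; a pose out of reach is approached as far as the arm can. A call with a gripper value outside its range is refused whole. OPENING is the finger opening in mm, from 0 to 85.4, set as the call begins (- or left out, the last holds). The fingers move at their own pace and stop on an object; the grip force is fixed at half the most. Time passes only in rows, so rows that do not move let the fingers close. It gives the time, the measured TCP pose, the force and the opening at its end, in the units of the state.
- robot.get_state(): the state, without advancing time (a new reading comes with each control period).
- robot.capture(name): name is "side" or "top"; returns the picture (384x512x3 uint8, red, green, blue); there is no depth.
- robot.camera_info(name): a dict with "fx", "fy", "cx", "cy" (pixels), "k1" (the pictures are not rectified: a ray, as slopes to the right and down, at radius r is drawn at 1 + k1 r^2 times it, then the intrinsics apply), "R" (3x3) and "t" (3): a world point X has camera coordinates R X + t. Camera axes: x right, y down, z forward; pixel columns grow to the right and rows downward; lengths in m; the calibration is good to about 2 mm. A picture is of the moment at which its call begins. camera_info takes no time and is no camera call.
- robot.finish_job(): hands the job in, once; it reports no verdict.
The state is a dict: "time": time; "joints": joint angles; "qvel": joint speeds; "effort": joint torques, N m; "ee_pos": TCP position; "ee_rot": TCP orientation; "wrist_force": force on the tool from outside, world axes, zero at the start; "torque": the same for the moment, N m; "grip_width": finger opening in m.
Only numpy, scipy, OpenCV 4.12 (cv2) and the standard library are available. Lean on these libraries where they do the work, as an engineer would, in place of code of your own. Each camera call takes 0.05 s, during which the arm holds its last target.

## Task

Draw the one wide brass reed frame out of the rack and hold it up in the air for inspection through the magnifier: centred in front of the glass on the robot's side, 9 cm from the middle of the glass, its broad face square to the glass's axis (leaning just as the glass leans) and its long edges running up and down as seen through the glass. Finish while still holding it there, steady and clear of everything; leave the narrow frames standing in their slots, do not touch the magnifier, and leave the things on the bench where they lie.

Things in the scene. Friction and masses are not known exactly. Their poses are not given: they have to be found in the camera images.
- wide_frame_center (a point): Centre (37 mm above the foot) of the one wide brass reed frame: upright plate 36 mm wide (x), 5 mm thick (y), 74 mm tall (z, up), 50 to 105 g, with a narrow window with a steel tongue, and a clamp bar near the top that the fingers do not feel. It stands loosely in any of the six slots, leaning up to 5 degrees along y, and lifts straight out. May be shown either face first.
- frame1_center (a point): Centre, half-way up, of one of the five narrow brass reed frames (18 mm wide, otherwise like the wide one: 5 mm thick, 74 mm tall, same axes), standing in another slot of the rack. To be left standing.
- frame2_center (a point): Centre, half-way up, of one of the five narrow brass reed frames (18 mm wide, otherwise like the wide one: 5 mm thick, 74 mm tall, same axes), standing in another slot of the rack. To be left standing.
- frame3_center (a point): Centre, half-way up, of one of the five narrow brass reed frames (18 mm wide, otherwise like the wide one: 5 mm thick, 74 mm tall, same axes), standing in another slot of the rack. To be left standing.
- frame4_center (a point): Centre, half-way up, of one of the five narrow brass reed frames (18 mm wide, otherwise like the wide one: 5 mm thick, 74 mm tall, same axes), standing in another slot of the rack. To be left standing.
- frame5_center (a point): Centre, half-way up, of one of the five narrow brass reed frames (18 mm wide, otherwise like the wide one: 5 mm thick, 74 mm tall, same axes), standing in another slot of the rack. To be left standing.
- rack: Fixed stepped beech rack, 70 mm deep (x), 230 mm long (y); origin under its centre. The half nearer the robot (x below 0) is 24 mm high, the other 34 mm. Six slots 6.5 mm wide run right across it along x, 36 mm apart along y, all sawn down to 10 mm above the bench: the frames' tops stand 84 mm above the bench, their narrow edges free above the steps.
- focus (a point): Viewing point of the magnifier: on the axis of the round glass, 90 mm from the middle of the glass, on the robot's side. Axes turn with the glass: x square to it, from here to its middle (away from the robot and upward), y level, z up along the glass. The glass is tilted 0.15 to 0.55 rad from upright, top edge nearer the robot, differently at each start; it stays so.
- magnifier: Chunky magnifier on a brass stand, fixed; origin under its centre, robot's side -x. Round foot 120 mm across, a post, and a half-round fork reaching 72 mm either side (y) of the middle of the glass, which is 235 mm above the bench. Glass 16 mm thick in a brass rim 110 mm across, tilting in the fork.
- pan_center (a point): Cracked mahogany reed pan lying on the bench, six-sided, about 156 mm across, 24 mm high. Bystander; the point is its centre, half-way up.
- burnisher_center (a point): Flat steel burnisher with a round wooden handle, about 190 mm long, 20 mm high, lying on the bench. Bystander; the point is near its middle.
- wrench_center (a point): Red plastic reed wrench, about 120 mm long, 34 mm wide, 9 mm high, lying on the bench. Bystander; the point is in its handle's middle.
Things that resemble listed ones, but are neither listed nor needed, are in the scene too. What is shaped like the part that bears wide_frame_center but orange or purple is not meant. Leave any red look-alike of the part that bears frame3_center alone.

How it is judged:
On the way:
1. the wide frame is drawn clear of the rack, held in the fingers (contact force between wide_frame and the fingers above 1 N and contact force between wide_frame and rack below 0.05 N and z of wide_frame_center in the frame of rack above 0.075 m), for 0.2 s.
At the end, for the whole second after the job is handed in: Wide frame held in the fingers (over 1 N), at rest, touching neither rack nor magnifier; centre within 20 mm of the viewing point along the glass axis and 15 mm across it; face and long edges within 12 degrees of the glass; narrow frames within 12 mm of their start and under 0.2 rad tilt (x of wide_frame_center in the frame of focus between -0.02 and 0.02 m and y of wide_frame_center in the frame of focus between -0.015 and 0.015 m and z of wide_frame_center in the frame of focus between -0.015 and 0.015 m and angle between the y axis of wide_frame_center and the x axis of focus, either way round below 0.21 rad and angle between the z axis of wide_frame_center and the z axis of focus, either way round below 0.21 rad and contact force between wide_frame and the fingers above 1 N and contact force between wide_frame and rack below 0.05 N and contact force between wide_frame and magnifier below 0.05 N and linear speed of wide_frame below 0.02 m/s and distance of each of frame1_center, frame2_center, frame3_center, frame4_center, frame5_center from where it was at the start of the episode below 0.012 m and angle between each of frame1_center, frame2_center, frame3_center, frame4_center, frame5_center's own z axis and vertical below 0.2 rad); the arm keeps its last pose, push and grip.
It fails at once if a narrow frame is pulled out of its slot or knocked (moved over 20 mm) (distance of any of frame1_center, frame2_center, frame3_center, frame4_center, frame5_center from where it was at the start of the episode above 0.02 m).
It fails at once if the magnifier is touched (over 1 N) (contact force between magnifier and anything else above 1 N).
It fails at once if the reed pan, burnisher or wrench is moved over 20 mm (distance of any of pan_center, burnisher_center, wrench_center from where it was at the start of the episode above 0.02 m).
It also fails if it takes over 45 s, if anything falls off the work surface, if the arm or the gripper's body presses on something with over 40 N, if the wrist force passes 120 N, or if a joint passes its speed limit or range.

## Working session

There is one attempt and no reset: what is moved stays moved. The work goes in short steps, Python scripts to look and compute and a shell command to move; the robot and the scene stay as the last step left them, time stands still between calls to the robot, and variables do not carry over. Pictures are saved under pics/ and viewed, and the job is handed in when it is done.

```bash
ls; mkdir -p pics; python3 - <<'E'
from station import robot
import cv2
print(robot.get_state())
for n in("side","top"):
    cv2.imwrite(f"pics/{n}0.png",robot.capture(n)[:,:,::-1]); print(n,robot.camera_info(n))
E
```

```text
pics
{'time': 0.0, 'joints': array([ 1.30520906e+00,  1.16484529e-01,  1.44230798e+00,  1.14099586e-05,
        1.58404537e+00, -3.78222884e-02]), 'qvel': array([-0.00107947,  0.00128319,  0.0008277 , -0.00087955,  0.00382137,
        0.00033   ]), 'effort': array([ 8.35802894e-05, -7.31994152e+01, -6.32484555e+01, -7.51543075e-05,
        6.38509417e-03, -7.02259558e-05]), 'ee_pos': array([0.15237807, 0.65735068, 0.23053665]), 'ee_rot': array([ 7.82879358e-01,  6.22173226e-01, -5.05107899e-04,  3.64067714e-04]), 'wrist_force': array([ 0.45630722, -0.34786611, -1.59421282]), 'torque': array([0.02365062, 0.07893438, 0.054115  ]), 'grip_width': 0.0853957698639004}
side {'fx': 405.14894632563147, 'fy': 405.14894632563147, 'cx': 256.1294384204372, 'cy': 186.68758235635303, 'k1': -0.025456068945773565, 'R': array([[-0.92543168, -0.37849597,  0.01780492],
       [-0.25559382,  0.58886396, -0.76675357],
       [ 0.27972846, -0.71412887, -0.6416946 ]]), 't': array([0.49222414, 0.26008685, 0.77623905])}
top {'fx': 379.2214569679111, 'fy': 379.2214569679111, 'cx': 257.6407034836113, 'cy': 189.63912857947267, 'k1': -0.07356193251090784, 'R': array([[-0.02592446, -0.99957377, -0.01342388],
       [-0.99278223,  0.02731661, -0.11677858],
       [ 0.1170955 ,  0.01029957, -0.99306725]]), 't': array([0.03226964, 0.57061905, 0.90864177])}
```

View pics/side0.png

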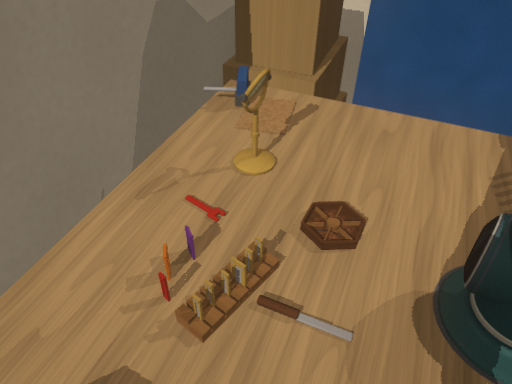

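View pics/top0.png

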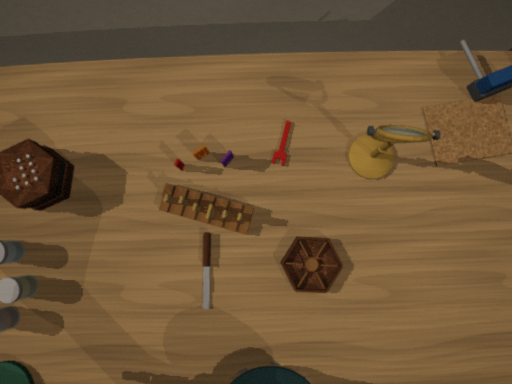

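```bash
python3 - <<'E'
import cv2
s=cv2.imread("pics/side0.png");t=cv2.imread("pics/top0.png")
cv2.imwrite("pics/c1.png",cv2.resize(s[225:345,150:300],None,fx=5,fy=5,interpolation=2))
cv2.imwrite("pics/c2.png",cv2.resize(t[140:240,150:265],None,fx=6,fy=6,interpolation=2))
cv2.imwrite("pics/c3.png",cv2.resize(s[60:180,195:315],None,fx=5,fy=5,interpolation=2))
cv2.imwrite("pics/c4.png",cv2.resize(t[110:190,335:450],None,fx=6,fy=6,interpolation=2))
E
```

```text
(no output)
```

View pics/c1.png

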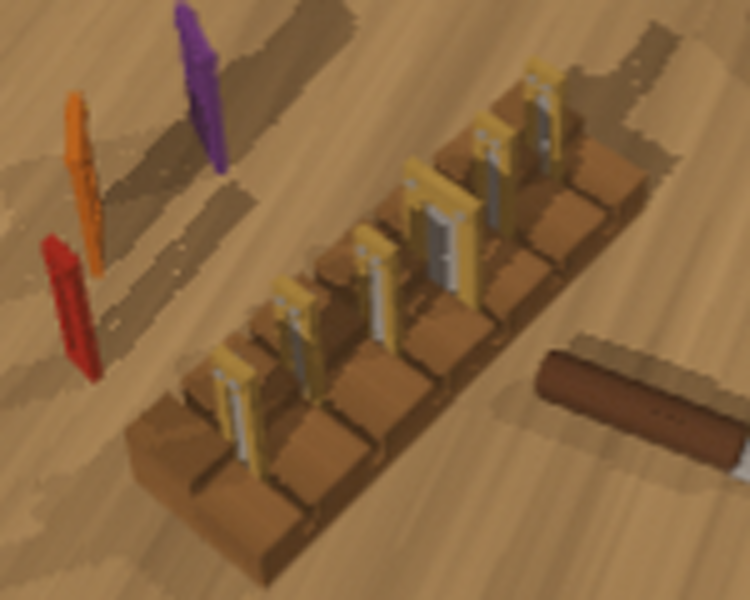

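View pics/c2.png

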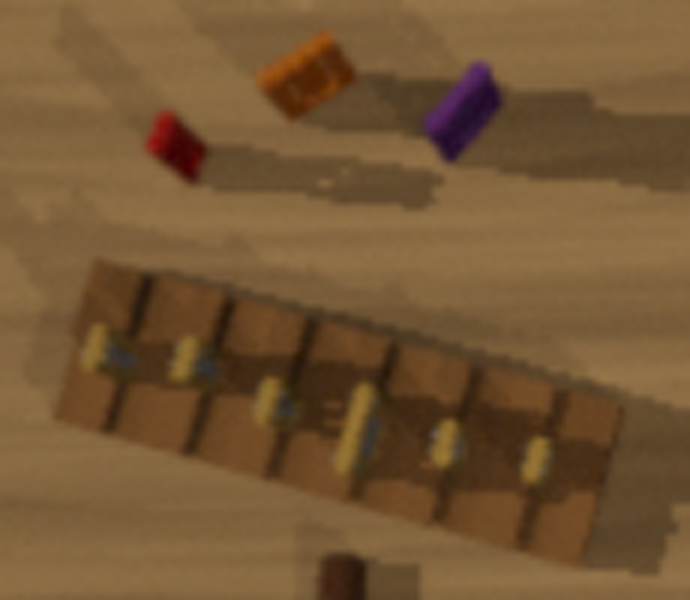

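View pics/c3.png

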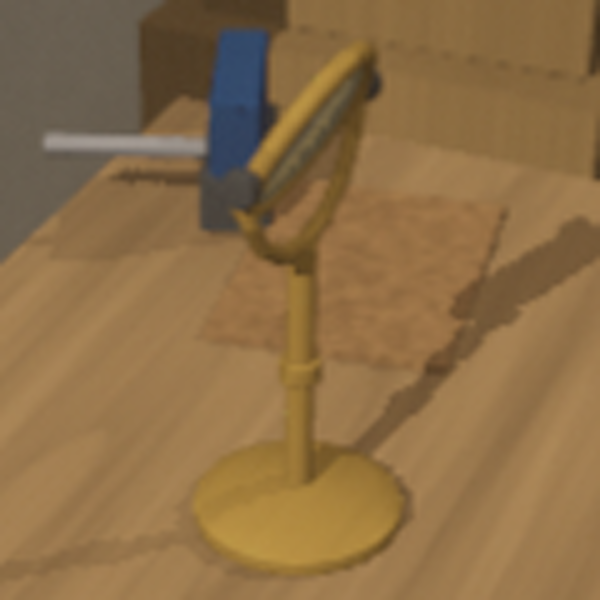

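View pics/c4.png

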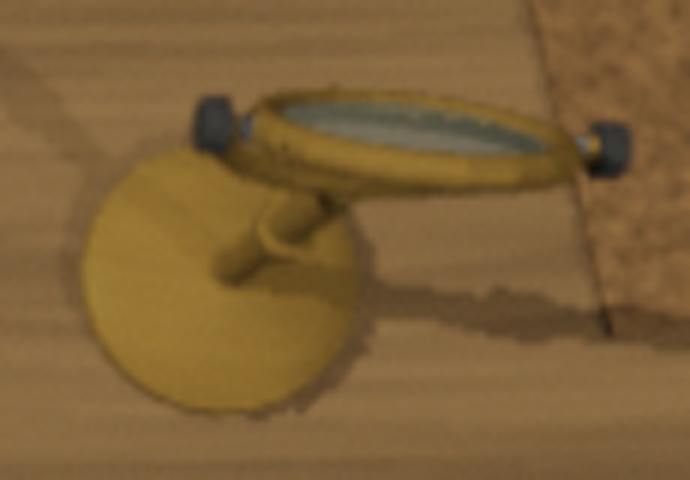

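```bash
python3 - <<'E'
import cv2
s=cv2.imread("pics/side0.png");t=cv2.imread("pics/top0.png")
cv2.imwrite("pics/c5.png",cv2.resize(s[65:117,236:278],None,fx=11,fy=11,interpolation=2))
cv2.imwrite("pics/c6.png",cv2.resize(t[118:150,364:444],None,fx=9,fy=9,interpolation=2))
E
```

```text
(no output)
```

View pics/c5.png

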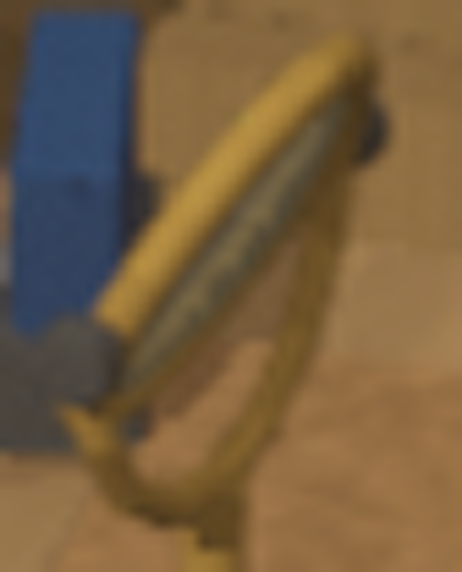

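View pics/c6.png

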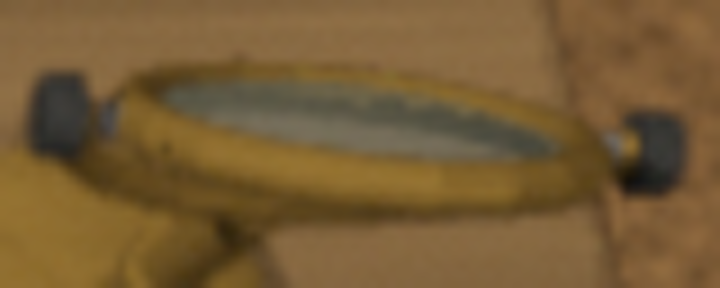

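```bash
cat > h.py <<'E'
import numpy as np, cv2
from scipy.optimize import least_squares
from station import robot
CI={n:robot.camera_info(n) for n in("side","top")}
def proj(n,X):
    c=CI[n];p=np.atleast_2d(X)@c["R"].T+c["t"];s=p[:,:2]/p[:,2:]
    s=s*(1+c["k1"]*(s**2).sum(1,keepdims=True))
    return s*[c["fx"],c["fy"]]+[c["cx"],c["cy"]]
def ray(n,uv):
    c=CI[n];d=(np.array(uv,float)-[c["cx"],c["cy"]])/[c["fx"],c["fy"]];s=d.copy()
    for _ in range(20): s=d/(1+c["k1"]*(s@s))
    v=c["R"].T@np.array([*s,1]);o=-c["R"].T@c["t"];return o,v
def atz(n,uv,z):
    o,v=ray(n,uv);return o+v*(z-o[2])/v[2]
def unc(P,k,ox,oy): return (np.array(P,float)+.5)/k-.5+[ox,oy]
E
cat > mag.py <<'E'
from h import *
T=unc([(180,66),(250,64),(330,70),(420,84),(500,105),(570,130),(110,190),(200,210),(280,219),(380,214),(480,208),(560,198),(600,180)],9,364,118)
S=unc([(98,305),(150,225),(200,155),(250,98),(300,58),(350,38),(190,355),(240,295),(290,225),(330,160)],11,236,65)
KT=unc([(60,114),(655,152)],9,364,118);KS=unc([(78,362),(372,135)],11,236,65)
a=np.linspace(0,2*np.pi,90)
def frame(p):
    x,y,yaw,th=p[:4];f=np.array([np.cos(yaw),np.sin(yaw),0]);l=np.array([-f[1],f[0],0])
    ax=f*np.cos(th)+np.array([0,0,1])*np.sin(th);up=np.cross(ax,l);return np.array([x,y,.235]),ax,l,up
def res(p):
    c,ax,l,up=frame(p);r=[]
    h=p[5]
    for n,Q in(("top",T),("side",S)):
        P=np.vstack([c+s*h*ax+.055*(np.outer(np.cos(a),l)+np.outer(np.sin(a),up)) for s in(-1,1)])
        H=cv2.convexHull(proj(n,P).astype(np.float32))
        r+=[cv2.pointPolygonTest(H,(float(q[0]),float(q[1])),True) for q in Q]
    L=p[4]
    for n,K in(("top",KT),("side",KS)):
        k=proj(n,[c+L*l,c-L*l])
        if n=="side" : k=k if abs(k-K).sum()<abs(k[::-1]-K).sum() else k[::-1]
        r+=list((k-K).ravel())
    return np.array(r)
best=None
for th in(.2,.35,.5):
  for yaw in(-.3,0,.3):
    s=least_squares(res,[.6,-.32,yaw,th,.08,.008],diff_step=1e-4,loss='soft_l1')
    if best is None or s.cost<best.cost:best=s
p=best.x;print(p,best.cost);print(res(p).round(2))
J=best.jac;print("sd",np.sqrt(np.diag(np.linalg.inv(J.T@J))))
c,ax,l,up=frame(p);print("focus",c-.09*ax,ax)
print("foot top",proj("top",[p[0],p[1],0]),proj("side",[p[0],p[1],0]))
E
python3 mag.py
```

```text
[ 0.65288981 -0.27640033 -0.06700563  0.48956882  0.06718134  0.00491089] 13.38301675996994
[-0.41 -0.52 -0.38 -0.07  0.5   0.83 -2.78 -1.76 -1.01  0.91  2.02  2.35
  0.52  0.24  0.08 -0.15 -0.03  0.69  0.69 -0.22 -0.3  -0.16  0.1  -1.58
  1.66 -1.62  0.46 -0.31  0.02 -3.11 -0.85]
sd [0.00068429 0.00169808 0.01827847 0.01752642 0.00271985 0.00070679]
focus [ 0.57363984 -0.27108217  0.19267791] [ 0.88055526 -0.05909062  0.4702454 ]
foot top [[369.4384012 157.0119195]] [[253.54922622 162.31974775]]
```

```bash
sed -i 's/(110,190),(200,210),(280,219),//; s/L=p\[4\]/L=p[4];w=1/; s/r+=list((k-K).ravel())/d=(k-K); d=d if n=="top" else d[:1]; r+=list(d.ravel())/' mag.py
sed -i "s/k=k if abs(k-K).sum()<abs(k\[::-1\]-K).sum() else k\[::-1\]/k=k if k[0,0]<k[1,0] else k[::-1]/" mag.py
cat >> mag.py <<'E'
for n,k in(("top",9),("side",11)):
    im=robot and cv2.imread(f"pics/{n}0.png");x0,y0,w,h=((340,110,110,80) if n=="top" else (225,60,65,115))
    z=6;im=cv2.resize(im[y0:y0+h,x0:x0+w],None,fx=z,fy=z,interpolation=2)
    def dr(P,col):
        q=(proj(n,P)-[x0,y0]+.5)*z-.5
        cv2.polylines(im,[q.astype(int).reshape(-1,1,2)],True,col,1)
    for s in(-1,1): dr(c+s*p[5]*ax+.055*(np.outer(np.cos(a),l)+np.outer(np.sin(a),up)),(0,255,0) if s<0 else (255,0,255))
    b=np.array([p[0],p[1],0]); dr(b+.06*(np.outer(np.cos(a),[1,0,0])+np.outer(np.sin(a),[0,1,0])),(255,255,0))
    cv2.imwrite(f"pics/m_{n}.png",im)
E
python3 mag.py
```

```text
[ 0.65400573 -0.27822136 -0.08380714  0.48583829  0.06704215 -0.00379192] 5.090912952671
[-0.36 -0.54 -0.48 -0.24  0.3   0.72 -0.55  0.82  1.52  1.25  0.44  0.3
  0.02  0.08  0.72  0.87 -0.78 -0.78 -0.6  -0.33 -0.64  0.55 -0.85  0.44
 -0.83 -0.54]
sd [0.00069294 0.00164455 0.01761539 0.01711069 0.00190891 0.00075638]
focus [ 0.57469951 -0.27155933  0.19297452] [ 0.88118019 -0.07402258  0.46694981]
foot top [[370.10172935 156.57501582]] [[253.43266187 161.87879148]]
```

```bash
python3 - <<'E'
import cv2,numpy as np
a=cv2.imread("pics/m_top.png");b=cv2.imread("pics/m_side.png")
b=cv2.resize(b,None,fx=.85,fy=.85)[:480]
h=max(len(a),len(b))
f=lambda i:np.vstack([i,np.zeros((h-len(i),i.shape[1],3),np.uint8)])
m=np.hstack([f(a),f(b)]);print(m.shape);cv2.imwrite("pics/m_both.png",cv2.resize(m,(800,int(m.shape[0]*800/m.shape[1]))))
E
```

```text
(480, 992, 3)
```

View pics/m_both.png

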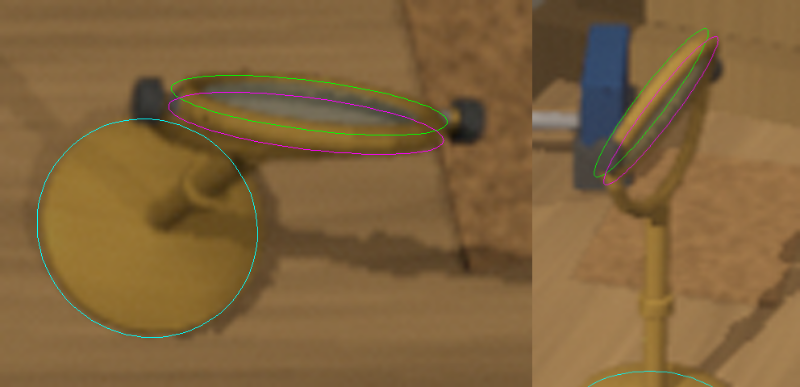

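```bash
cat > rack.py <<'E'
from h import *
C=unc([(97,260),(622,403),(583,567),(55,418)],6,150,140)
SC=unc([(265,585),(650,180),(130,440)],5,150,225)  # side: near-robot/left.. corners
Z=[.034,.034,.024,.024]
W=[atz("top",c,z) for c,z in zip(C,Z)]
for w in W:print(w.round(4))
m=np.mean(W,0);print("centre",m)
e=(W[0]-W[1]+W[3]-W[2])[:2];print("len",np.linalg.norm(W[0]-W[1]),np.linalg.norm(W[3]-W[2]),"dep",np.linalg.norm((W[0]-W[3])[:2]),np.linalg.norm((W[1]-W[2])[:2]))
yaw=np.arctan2(-e[0],e[1]);print("yaw",yaw)
q=unc([(371,386),(344,474)],6,150,140)
A=[atz("top",x,.084) for x in q];print("frame top ends",A,np.linalg.norm(A[0]-A[1]))
u=np.array([np.cos(yaw),np.sin(yaw)]);v=np.array([-u[1],u[0]])
for x in [(358,430),(97,348),(187,358),(270,400),(447,443),(537,460)]:
    d=atz("top",unc([x],6,150,140)[0],.084)
    print(x,d.round(4),"rack xy",(d-m)[:2]@u,(d-m)[:2]@v, "side px",proj("side",d).round(1))
print("side proj of corners",proj("side",np.array(W)).round(1), ((proj("side",np.array(W))-[150,225]+.5)*5).round(0))
E
python3 rack.py
```

```text
[0.5945 0.247  0.034 ]
[0.529 0.029 0.034]
[0.4622 0.047  0.024 ]
[0.5296 0.2673 0.024 ]
centre [0.52882763 0.14755393 0.029     ]
len 0.22768148063403604 0.23033841742043784 dep 0.06806214467068025 0.06913942170236682
yaw -0.2944798875758009
frame top ends [array([0.53459063, 0.12584328, 0.084     ]), array([0.5004755 , 0.13684131, 0.084     ])] 0.035844094244452944
(358, 430) [0.5175 0.1312 0.084 ] rack xy -0.006082857754208852 -0.01898326610547725 side px [[237.9 260.3]]
(97, 348) [0.5524 0.2341 0.084 ] rack xy -0.002545028879292767 0.08966310181635802 side px [[195.7 296.2]]
(187, 358) [0.5475 0.1983 0.084 ] rack xy 0.003149277411556267 0.0540133762469588 side px [[207.6 281.8]]
(270, 400) [0.5301 0.1656 0.084 ] rack xy -0.003992622036324812 0.01766547703835358 side px [[224.1 271.5]]
(447, 443) [0.5115 0.0964 0.084 ] rack xy -0.001709864651456167 -0.053970965114414224 side px [[247.9 248.6]]
(537, 460) [0.504  0.0614 0.084 ] rack xy 0.0012370361771533028 -0.08962565823974263 side px [[258.1 237.6]]
side proj of corners [[174.3 310.1]
 [252.6 239.9]
 [278.4 258.1]
 [200.7 334.9]] [[124. 428.]
 [516.  77.]
 [644. 168.]
 [256. 552.]]
```

```bash
python3 -m creep '{"linear":[[0,0,-20],[0,0,-25],[0,0,-25],[0,0,-25],[0,0,-25],[0,0,-20],[0,0,0]],"roll":[0,0,0,0,0,0,0]}' 60
python3 -m creep '{"linear":[[-11,12,0],[-22,24,0],[-22,24,0],[-22,24,0],[-22,24,0],[-22,24,0],[-22,24,0],[-22,24,0],[-22,24,0],[-22,24,0],[-22,24,0],[-22,24,0],[-22,24,0],[-22,24,0],[-22,24,0],[-22,24,0],[-22,24,0],[-22,24,0],[-22,24,0],[-22,24,0]],"roll":[0,0,0,0,0,0,0,0,0,0,0,0,0,0,0,0,0,0,0,0]}'
```

```text
time: 0.68
ee_pos: [0.1525, 0.6579, 0.3759]
ee_rot: [0.783, 0.622, 0.002, -0.001]
wrist_force: [0.7, -0.0, 0.4]
grip_width: 0.0601
time: 2.35
ee_pos: [0.512, 0.1324, 0.3706]
ee_rot: [0.783, 0.622, -0.0, -0.0]
wrist_force: [-0.2, 0.5, 0.3]
grip_width: 0.0599
```

```bash
python3 -m creep '{"linear":[[0,0,0],[0,0,0],[0,0,0],[0,0,0],[0,0,0],[0,0,0],[0,0,0],[0,0,0],[0,0,0],[0,0,0],[0,0,0],[0,0,0],[0,0,0],[0,0,0],[0,0,0],[0,0,0],[0,0,0],[0,0,0]],"roll":[0.06,0.11,0.11,0.11,0.11,0.11,0.11,0.11,0.11,0.11,0.11,0.11,0.11,0.11,0.11,0.037,0,0]}'
cat > st.py <<'E'
from h import *
from scipy.spatial.transform import Rotation as Ro
s=robot.get_state();R=Ro.from_quat(s["ee_rot"]).as_matrix()
print("pos",s["ee_pos"].round(4),"ang",round(float(np.arctan2(R[1,0],R[0,0])),4),"z",R[:,2].round(3),"w",round(s["grip_width"],4),"j",s["joints"].round(2),"F",s["wrist_force"].round(1))
import sys
if len(sys.argv)>3:
    t=np.array([float(v) for v in sys.argv[1:4]]);print("to target, tool mm",(R.T@(t-s["ee_pos"])*1000).round(1))
E
python3 st.py 0.5175 0.1312 0.04
```

```text
time: 3.85
ee_pos: [0.5114, 0.1339, 0.3708]
ee_rot: [0.989, -0.146, -0.0, 0.0]
wrist_force: [0.3, 0.4, -0.3]
grip_width: 0.0597
pos [0.5114 0.1339 0.3708] ang -0.2923 z [-0.001 -0.    -1.   ] w 0.0597 j [ 0.21 -0.2   1.53 -0.    1.82  0.5 ] F [ 0.3  0.4 -0.3]
to target, tool mm [  6.8   0.8 330.8]
```

```bash
python3 -m creep '{"linear":[[1,0,10],[1,0,25],[1,0,30],[1,0,30],[1,0,30],[1,0,30],[0.8,0.8,25],[0,0,20],[0,0,20],[0,0,0]],"roll":[0,0,0,0,0,0,0,0,0,0]}'
python3 - <<'E'
from h import *
s=robot.capture("side");t=robot.capture("top")
a=cv2.resize(s[190:330,170:310],None,fx=4,fy=4,interpolation=2)[:,:,::-1]
b=cv2.resize(t[165:245,165:265],None,fx=4,fy=4,interpolation=2)[:,:,::-1]
c=np.zeros((560,960,3),np.uint8);c[:,:560]=a;c[:320,560:]=b;cv2.imwrite("pics/d1.png",cv2.resize(c,(800,467)))
E
python3 st.py 0.5175 0.1312 0.04
```

```text
time: 4.68
ee_pos: [0.5159, 0.1308, 0.1464]
ee_rot: [0.989, -0.146, -0.003, 0.001]
wrist_force: [-0.3, 0.6, -0.7]
grip_width: 0.0602
pos [0.5174 0.1311 0.151 ] ang -0.2933 z [-0.001 -0.    -1.   ] w 0.0601 j [ 0.2  -0.16  1.84 -0.    1.46  0.49] F [0.8 0.2 0.1]
to target, tool mm [  0.2  -0.2 111. ]
```

View pics/d1.png

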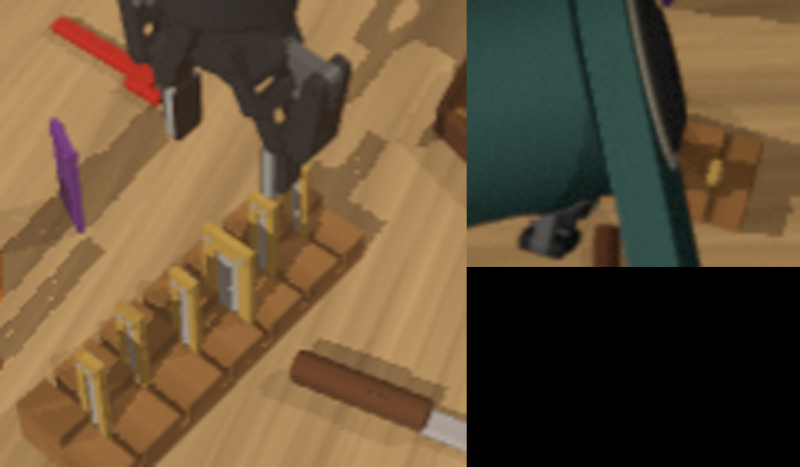

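```bash
python3 -m creep '{"linear":[[0,0,8],[0,0,15],[0,0,18],[0,0,18],[0,0,15],[0,0,12],[0,0,8],[0,0,0],[0,0,0]],"roll":[0,0,0,0,0,0,0,0,0]}'
python3 - <<'E'
from h import *
s=robot.capture("side")
cv2.imwrite("pics/d2.png",cv2.resize(s[190:330,170:310],None,fx=5,fy=5,interpolation=2)[:600,:,::-1])
E
python3 st.py 0.5175 0.1312 0.04
```

```text
time: 5.53
ee_pos: [0.518, 0.1313, 0.0578]
ee_rot: [0.989, -0.146, 0.0, -0.0]
wrist_force: [-0.2, 0.6, 0.2]
grip_width: 0.0601
pos [0.5182 0.1313 0.0583] ang -0.2939 z [ 0.001  0.    -1.   ] w 0.0601 j [ 0.2  -0.09  1.94  0.    1.29  0.49] F [-0.9 -0.6  1.1]
to target, tool mm [-0.7  0.4 18.3]
```

View pics/d2.png

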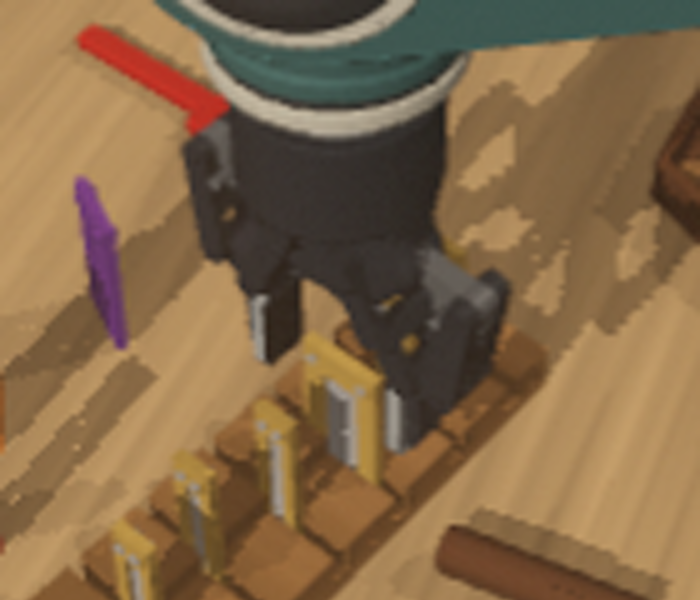

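```bash
python3 -m creep '{"linear":[[0,0,5],[0,0,6],[0,0,5],[0,0,2],[0,0,0]],"roll":[0,0,0,0,0]}'
python3 -m creep '{"linear":[[0,0,0],[0,0,0],[0,0,0],[0,0,0],[0,0,0],[0,0,0],[0,0,0],[0,0,0],[0,0,0],[0,0,0],[0,0,0],[0,0,0]],"roll":[0,0,0,0,0,0,0,0,0,0,0,0]}' 0
python3 st.py
```

```text
time: 6.0
ee_pos: [0.5174, 0.1312, 0.0385]
ee_rot: [0.989, -0.146, -0.001, 0.0]
wrist_force: [-0.7, -0.1, -0.3]
grip_width: 0.0602
time: 7.0
ee_pos: [0.518, 0.1313, 0.0397]
ee_rot: [0.989, -0.146, 0.0, -0.0]
wrist_force: [-0.0, 0.0, 5.9]
grip_width: 0.0349
pos [0.518  0.1313 0.0397] ang -0.294 z [ 0.001  0.    -1.   ] w 0.0349 j [ 0.2  -0.07  1.95  0.    1.26  0.49] F [-0.   0.   5.9]
```

```bash
python3 -m creep '{"linear":[[0,0,-3],[0,0,-6],[0,0,-8],[0,0,-10],[0,0,-10],[0,0,-12],[0,0,-12],[0,0,-12],[0,0,-12],[0,0,-10],[0,0,-5],[0,0,0],[0,0,0]],"roll":[0,0,0,0,0,0,0,0,0,0,0,0,0]}'
python3 - <<'E'
from h import *
s=robot.capture("side")
cv2.imwrite("pics/d3.png",cv2.resize(s[190:330,170:310],None,fx=5,fy=5,interpolation=2)[:600,:,::-1])
E
python3 st.py
```

```text
time: 8.08
ee_pos: [0.5177, 0.1312, 0.1392]
ee_rot: [0.989, -0.146, -0.0, 0.0]
wrist_force: [-0.4, 0.6, -1.8]
grip_width: 0.0348
pos [0.5175 0.1312 0.1387] ang -0.294 z [-0.001 -0.    -1.   ] w 0.0348 j [ 0.2  -0.15  1.86 -0.    1.44  0.49] F [ 0.4  0.  -1.4]
```

View pics/d3.png

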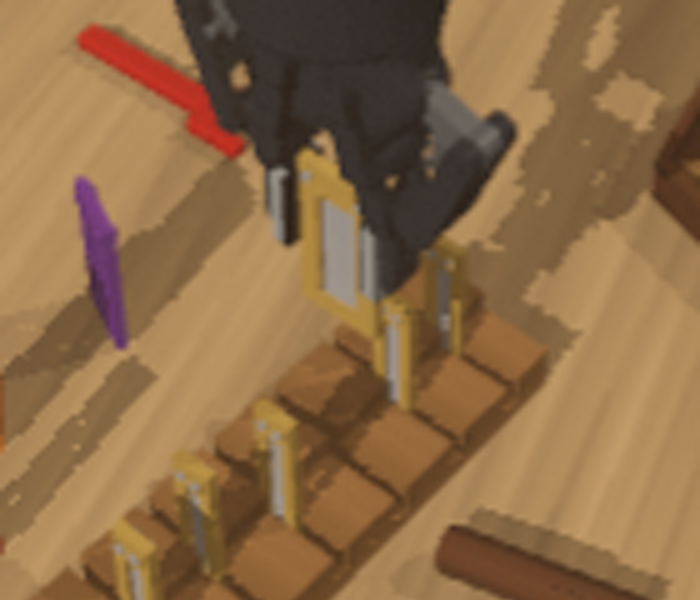

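```bash
python3 - <<'E'
from h import *
m=np.array([.5288,.1476]);u=np.array([np.cos(-.2945),np.sin(-.2945)]);v=np.array([-u[1],u[0]])
for q in[(465,110),(430,130),(500,95),(305,75)]:
    d=atz("top",unc([q],6,150,140)[0],.074)[:2]-m;print(d@u,d@v)
print(m+.048*u-.018*v)
E
python3 -m creep '{"linear":[[0,0,0],[0,0,0],[0,0,0],[0,0,0],[0,0,0],[0,0,0],[0,0,0],[0,0,0],[0,0,0],[0,0,0],[0,0,0],[0,0,0],[0,0,0],[0,0,0],[0,0,0],[0,0,0],[0,0,0]],"roll":[0.05,0.1,0.11,0.11,0.11,0.11,0.11,0.11,0.11,0.11,0.11,0.11,0.11,0.11,0.11,0.09,0]}'
python3 st.py .5695 .1165 .139
```

```text
0.12882538764076015 -0.023086323810342032
0.1173029071392355 -0.011764122354401222
0.13840096326727344 -0.03498083733756454
0.12573907418961178 0.043231410292733995
[0.56950877 0.1164424 ]
time: 9.55
ee_pos: [0.5175, 0.1311, 0.1384]
ee_rot: [-0.553, 0.833, 0.0, -0.001]
wrist_force: [1.6, 0.1, -1.6]
grip_width: 0.0347
pos [0.5175 0.1311 0.1384] ang -1.9685 z [-0.001 -0.    -1.   ] w 0.0347 j [ 0.2  -0.15  1.86  0.    1.44  2.17] F [ 1.6  0.1 -1.6]
to target, tool mm [ -6.7 -53.7  -0.6]
```

```bash
python3 -m creep '{"linear":[[0,0,0],[0,0,0]],"roll":[-0.102,0]}'
python3 st.py .5695 .1165 .044
```

```text
time: 9.72
ee_pos: [0.5175, 0.1312, 0.1387]
ee_rot: [-0.6, 0.8, 0.0, -0.0]
wrist_force: [-0.4, 0.7, -1.0]
grip_width: 0.0348
pos [0.5175 0.1312 0.1387] ang -1.8539 z [-0.001 -0.    -1.   ] w 0.0348 j [ 0.2  -0.15  1.86  0.    1.44  2.05] F [-0.4  0.7 -1. ]
to target, tool mm [ -0.5 -54.1  94.6]
```

```bash
python3 -m creep '{"linear":[[0,-6,0],[0,-10,0],[0,-12,0],[0,-12,0],[0,-9,0],[0,-5,0],[0,0,0],[0,0,8],[0,0,14],[0,0,16],[0,0,16],[0,0,16],[0,0,14],[0,0,8],[0,0,3],[0,0,0],[0,0,0]],"roll":[0,0,0,0,0,0,0,0,0,0,0,0,0,0,0,0,0]}'
python3 - <<'E'
from h import *
s=robot.capture("side")
cv2.imwrite("pics/d4.png",cv2.resize(s[190:330,170:310],None,fx=5,fy=5,interpolation=2)[:600,:,::-1])
E
python3 st.py .5695 .1165 .044
```

```text
time: 11.13
ee_pos: [0.5697, 0.1158, 0.0448]
ee_rot: [-0.597, 0.802, -0.0, 0.0]
wrist_force: [0.4, -0.7, -0.7]
grip_width: 0.0348
pos [0.5699 0.1158 0.0451] ang -1.862 z [ 0.001  0.    -1.   ] w 0.0349 j [0.16 0.03 1.85 0.   1.27 2.02] F [-0.2 -0.2 -0.8]
to target, tool mm [-0.5  0.6  1.1]
```

View pics/d4.png

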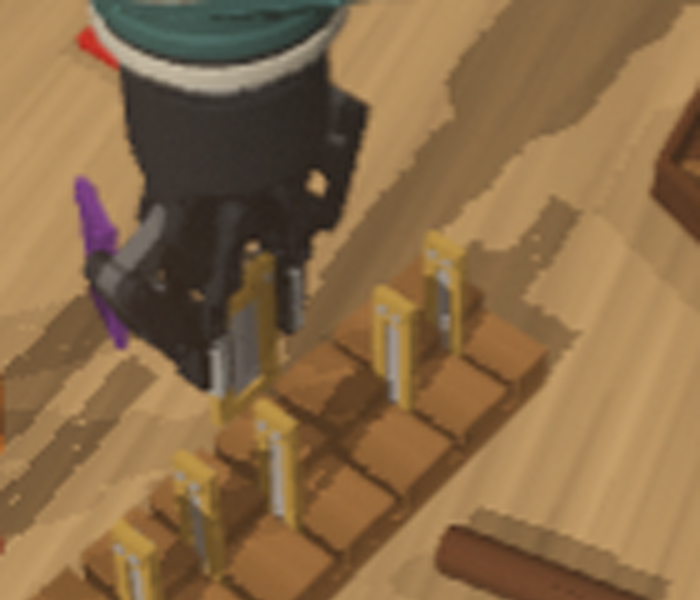

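```bash
python3 -m creep '{"linear":[[0,2,0],[0,3,0],[0,3,0],[0,2,0],[0,1,0],[0,1,0],[0,1,0],[0,1,0],[0,0,0]],"roll":[0,0,0,0,0,0,0,0,0]}'
python3 st.py .5695 .1165 .044;python3 -m creep '{"linear":[[0,1,0],[0,1,0],[0,1,0],[0,1,0],[0,0,0]],"roll":[0,0,0,0,0]}'
python3 st.py .5695 .1165 .044
```

```text
time: 11.93
ee_pos: [0.5575, 0.1193, 0.0448]
ee_rot: [-0.597, 0.802, -0.002, 0.001]
wrist_force: [13.2, -3.1, -6.8]
grip_width: 0.035
pos [0.5575 0.1193 0.0448] ang -1.8621 z [ 0.004 -0.001 -1.   ] w 0.035 j [ 0.17  0.    1.87 -0.    1.26  2.03] F [13.2 -3.1 -6.8]
to target, tool mm [ -0.7 -12.3   0.8]
time: 12.35
ee_pos: [0.554, 0.1203, 0.0451]
ee_rot: [-0.597, 0.802, -0.002, 0.002]
wrist_force: [14.4, -5.2, -4.9]
grip_width: 0.035
pos [0.554  0.1203 0.0451] ang -1.8621 z [ 0.005 -0.001 -1.   ] w 0.035 j [ 0.17 -0.01  1.88 -0.    1.26  2.03] F [14.4 -5.2 -4.9]
to target, tool mm [ -0.8 -15.9   1.2]
```

```bash
python3 -m creep '{"linear":[[0,1,0],[0,1,0],[0,1,0],[0,1,0],[0,1,0],[0,1,0],[0,1,0],[0,1,0],[0,0,0]],"roll":[0,0,0,0,0,0,0,0,0]}'
python3 st.py .5695 .1165 .044
python3 - <<'E'
from h import *
s=robot.capture("side")
cv2.imwrite("pics/d5.png",cv2.resize(s[190:330,170:310],None,fx=5,fy=5,interpolation=2)[:600,:,::-1])
E
```

```text
time: 13.1
ee_pos: [0.5469, 0.1227, 0.0458]
ee_rot: [-0.597, 0.802, -0.002, 0.002]
wrist_force: [15.6, -5.1, -0.9]
grip_width: 0.0347
pos [0.5469 0.1227 0.0458] ang -1.8622 z [ 0.006 -0.001 -1.   ] w 0.0347 j [ 0.18 -0.02  1.89 -0.    1.26  2.04] F [15.6 -5.1 -0.9]
to target, tool mm [ -0.6 -23.4   2. ]
```

View pics/d5.png

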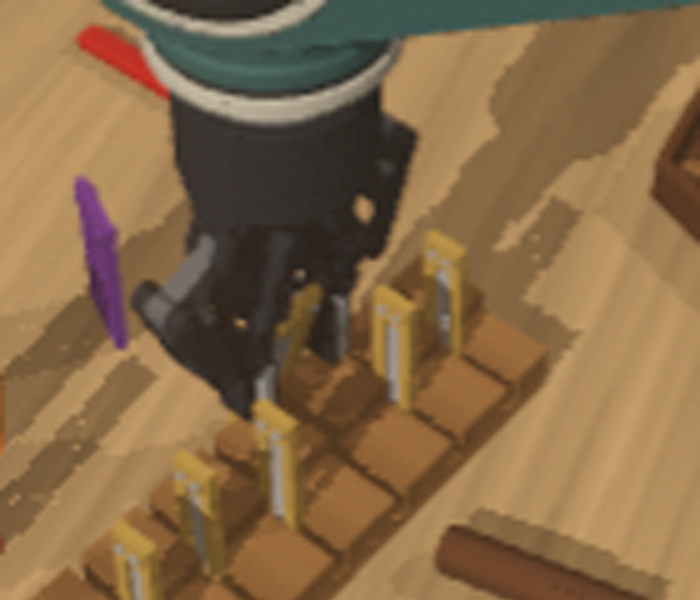

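```bash
python3 -m creep '{"linear":[[0,1,0],[0,1,0],[0,1,0],[0,0,0]],"roll":[0,0,0,0]}'
python3 -m creep '{"linear":[[0,-3,0],[0,-6,0],[0,-9,0],[0,-9,-4],[0,-5,-8],[0,0,-14],[0,0,-20],[0,0,-25],[0,0,-30],[0,0,-30],[0,0,-30],[0,0,-25],[0,0,-15],[0,0,0],[0,0,0]],"roll":[0,0,0,0,0,0,0,0,0,0,0,0,0,0,0]}'
python3 st.py
python3 - <<'E'
from h import *
s=robot.capture("side");t=robot.capture("top")
cv2.imwrite("pics/d6.png",cv2.resize(s[130:270,170:310],None,fx=5,fy=5,interpolation=2)[:600,:,::-1])
E
```

```text
time: 13.48
ee_pos: [0.5439, 0.1236, 0.0459]
ee_rot: [-0.597, 0.802, -0.002, 0.002]
wrist_force: [13.6, -5.1, 1.4]
grip_width: 0.0348
time: 14.73
ee_pos: [0.5724, 0.1149, 0.2458]
ee_rot: [-0.597, 0.802, -0.0, 0.0]
wrist_force: [-0.3, -0.3, -1.3]
grip_width: 0.0351
pos [0.5724 0.1149 0.2458] ang -1.862 z [ 0.001  0.    -1.   ] w 0.0351 j [ 0.15 -0.09  1.62  0.    1.6   2.02] F [-0.3 -0.3 -1.3]
```

View pics/d6.png

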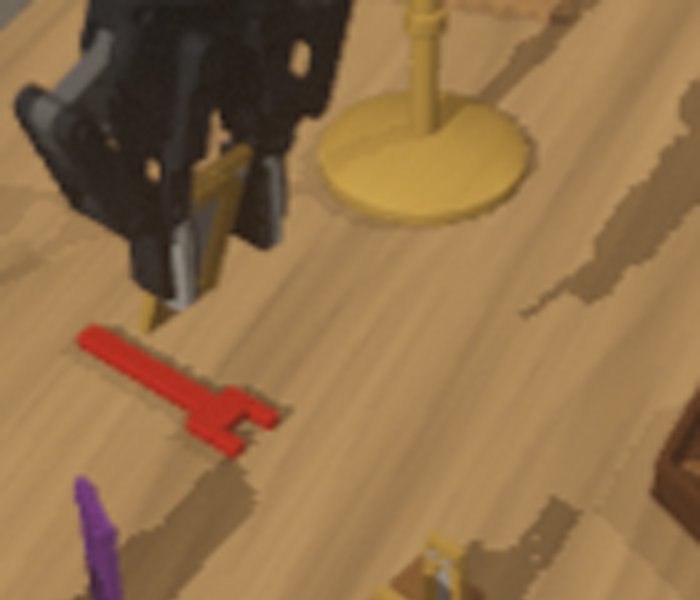

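```bash
python3 - <<'E'
from h import *
s=cv2.imread("pics/d6.png")  # already scaled; recapture for crop
im=robot.capture("side")
cv2.imwrite("pics/d7.png",cv2.resize(im[150:205,190:235],None,fx=10,fy=10,interpolation=2)[:,:,::-1])
print(-CI["side"]["R"].T@CI["side"]["t"],-CI["top"]["R"].T@CI["top"]["t"])
E
```

```text
[0.30486025 0.58748379 0.68876691] [0.46093916 0.00730989 0.96941166]
```

View pics/d7.png

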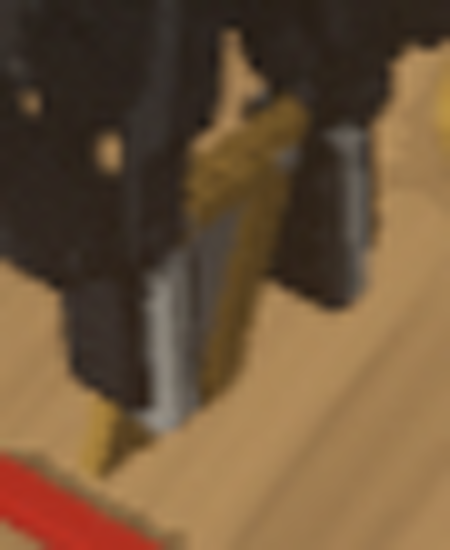

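```bash
cat > fr.py <<'E'
from h import *
def fit(pts,k,ox,oy,tcp,ang,seed=(.42,.018,.025)):
    # ang: tool x angle; b = world dir frame x (toward +v/left), n = -robot-side normal dir
    b=-np.array([np.cos(ang),np.sin(ang),0]);f=np.array([b[1],-b[0],0]) # f ~ +u (away)
    Z=np.array([0,0,1.])
    Q=unc([p for _,p in pts],k,ox,oy)
    def geo(p):
        th,s,c=p[:3];up=Z*np.cos(th)-f*np.sin(th);n=f*np.cos(th)+Z*np.sin(th)
        cen=tcp+Z*c-up*s+b*p[3]
        return cen,up,n
    def r(p):
        cen,up,n=geo(p)
        X=[cen+b*.018*i+up*.037*j-n*.0025 for (i,j),_ in pts]
        return np.r_[(proj("side",X)-Q).ravel(),(p[1]-.018)/.004,(p[2]-.025)/.004,p[3]/.001]
    s=least_squares(r,[*seed,0]);J=s.jac
    print(s.x.round(4),"res",s.fun.round(2),"sd",np.sqrt(np.diag(np.linalg.inv(J.T@J))).round(4))
    cen,up,n=geo(s.x);print("centre",cen.round(4),"rel tcp",(cen-tcp).round(4),"tilt",s.x[0]);return cen,up,n
if __name__=="__main__":
    st=robot.get_state()
    # (i: +1 left edge (b), j:+1 top)
    fit([((-1,1),(303,99)),((1,1),(190,178)),((-1,-1),(230,392)),((1,-1),(108,476))],10,190,150,st["ee_pos"],-1.862)
E
python3 fr.py
```

```text
[2.786e-01 1.740e-02 2.730e-02 2.000e-04] res [ 1.47 -0.1  -2.39  2.03  1.92 -1.78 -0.05 -0.09 -0.15  0.59  0.22] sd [0.024  0.0029 0.0023 0.0008]
centre [0.5765 0.1136 0.2542] rel tcp [ 0.0047 -0.0012  0.0106] tilt 0.2786283818462151
```

```bash
cat > ov.py <<'E'
from h import *
def model(tcp,ang,th,s,c):
    b=-np.array([np.cos(ang),np.sin(ang),0]);f=np.array([b[1],-b[0],0]);Z=np.array([0,0,1.])
    up=Z*np.cos(th)-f*np.sin(th);n=f*np.cos(th)+Z*np.sin(th);cen=tcp+Z*c-up*s
    return cen,b,up,n
def draw(name,im,x0,y0,w,h,z,tcp,ang,ths,s=.018,c=.025):
    outs=[]
    for th in ths:
        o=cv2.resize(im[y0:y0+h,x0:x0+w],None,fx=z,fy=z,interpolation=2)[:,:,::-1].copy()
        cen,b,up,n=model(tcp,ang,th,s,c)
        for d,col in((-1,(0,255,0)),(1,(255,0,255))):
            P=np.array([cen+b*.018*i+up*.037*j+n*.0025*d for i,j in((1,1),(1,-1),(-1,-1),(-1,1))])
            cv2.polylines(o,[((proj(name,P)-[x0,y0]+.5)*z-.5).astype(int).reshape(-1,1,2)],True,col,1)
        outs.append(o)
    return np.hstack(outs)
if __name__=="__main__":
    st=robot.get_state();im=robot.capture("side")
    cv2.imwrite("pics/o1.png",draw("side",im,190,145,45,60,6,st["ee_pos"],-1.862,(.28,.36,.44)))
E
python3 ov.py
```

```text
(no output)
```

View pics/o1.png

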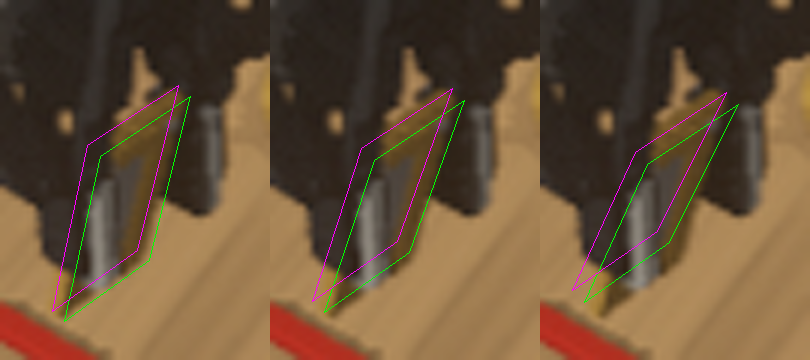

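```bash
python3 -m creep '{"linear":[[0,0,10],[0,0,20],[0,0,28],[0,0,30],[0,0,30],[0,0,28],[0,0,24],[0,0,18],[0,0,12],[0,0,6],[0,0,2],[0,0,0],[0,0,0]],"roll":[0,0,0,0,0,0,0,0,0,0,0,0,0]}'
python3 st.py
```

```text
time: 16.02
ee_pos: [0.5729, 0.1149, 0.0383]
ee_rot: [-0.597, 0.802, -0.0, 0.001]
wrist_force: [0.9, 0.0, -1.1]
grip_width: 0.0348
pos [0.5729 0.1149 0.0383] ang -1.862 z [ 0.001  0.    -1.   ] w 0.0348 j [ 0.15  0.04  1.84 -0.    1.26  2.02] F [ 0.9  0.  -1.1]
```

```bash
python3 -m creep '{"linear":[[0,2,0],[0,4,0],[0,4,0],[0,3,0],[0,2,0],[0,1,0],[0,1,0],[0,1,0],[0,1,0],[0,0,0]],"roll":[0,0,0,0,0,0,0,0,0,0]}'; python3 st.py
```

```text
time: 16.85
ee_pos: [0.554, 0.1203, 0.0373]
ee_rot: [-0.597, 0.802, 0.0, -0.0]
wrist_force: [1.1, -0.3, -1.2]
grip_width: 0.0343
pos [0.554  0.1203 0.0373] ang -1.862 z [-0. -0. -1.] w 0.0343 j [ 0.17  0.    1.88 -0.    1.25  2.03] F [ 1.1 -0.3 -1.2]
```

```bash
python3 -m creep '{"linear":[[0,1,0],[0,1,0],[0,1,0],[0,1,0],[0,1,0],[0,0,0]],"roll":[0,0,0,0,0,0]}'; python3 -m creep '{"linear":[[0,1,0],[0,1,0],[0,1,0],[0,0,0]],"roll":[0,0,0,0]}';python3 -m creep '{"linear":[[0,1,0],[0,1,0],[0,0,0]],"roll":[0,0,0]}'; python3 st.py
```

```text
time: 17.35
ee_pos: [0.5492, 0.1218, 0.0373]
ee_rot: [-0.597, 0.802, 0.0, -0.0]
wrist_force: [0.2, -0.5, -0.8]
grip_width: 0.0349
time: 17.68
ee_pos: [0.5471, 0.1225, 0.0376]
ee_rot: [-0.597, 0.802, -0.001, 0.001]
wrist_force: [5.9, -3.1, -1.7]
grip_width: 0.0349
time: 17.93
ee_pos: [0.5464, 0.1227, 0.0382]
ee_rot: [-0.597, 0.802, -0.002, 0.002]
wrist_force: [14.4, -5.4, -3.1]
grip_width: 0.0349
pos [0.5464 0.1227 0.0382] ang -1.8622 z [ 0.005 -0.001 -1.   ] w 0.0349 j [ 0.18 -0.01  1.9  -0.    1.25  2.04] F [14.4 -5.4 -3.1]
```

```bash
python3 -m creep '{"linear":[[0,1,0],[0,1,0],[0,1,0],[0,1,0],[0,0,0]],"roll":[0,0,0,0,0]}'; python3 st.py
python3 -m creep '{"linear":[[0,-3,0],[0,-6,0],[0,-9,0],[0,-9,-4],[0,-5,-8],[0,0,-14],[0,0,-20],[0,0,-25],[0,0,-30],[0,0,-30],[0,0,-30],[0,0,-25],[0,0,-15],[0,0,0],[0,0,0]],"roll":[0,0,0,0,0,0,0,0,0,0,0,0,0,0,0]}'
python3 st.py
python3 - <<'E'
from h import *
from ov import draw
st=robot.get_state();im=robot.capture("side")
cv2.imwrite("pics/o2.png",draw("side",im,190,140,45,65,6,st["ee_pos"],-1.862,(.32,.40,.48)))
E
```

```text
time: 18.35
ee_pos: [0.5432, 0.1239, 0.039]
ee_rot: [-0.597, 0.802, -0.002, 0.002]
wrist_force: [15.7, -5.9, 2.4]
grip_width: 0.0345
pos [0.5432 0.1239 0.039 ] ang -1.8622 z [ 0.007 -0.001 -1.   ] w 0.0345 j [ 0.18 -0.02  1.91 -0.    1.25  2.04] F [15.7 -5.9  2.4]
time: 19.6
ee_pos: [0.5714, 0.1152, 0.2387]
ee_rot: [-0.597, 0.802, -0.0, 0.0]
wrist_force: [0.6, -0.9, -1.3]
grip_width: 0.0347
pos [0.5714 0.1152 0.2387] ang -1.862 z [ 0.001  0.    -1.   ] w 0.0347 j [ 0.16 -0.09  1.63  0.    1.59  2.02] F [ 0.6 -0.9 -1.3]
```

View pics/o2.png

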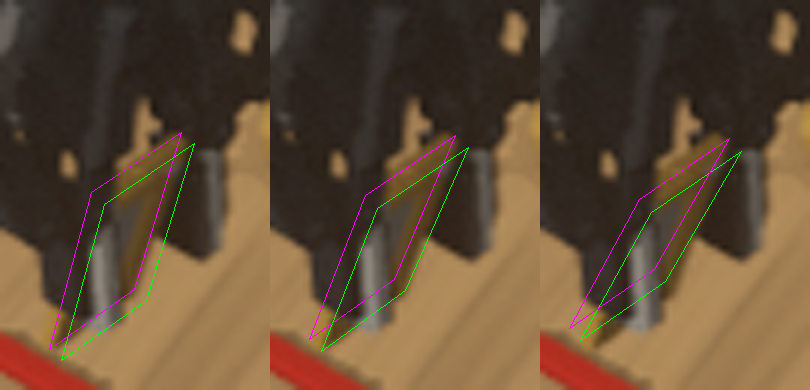

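```bash
python3 -m creep '{"linear":[[0,0,10],[0,0,20],[0,0,28],[0,0,30],[0,0,30],[0,0,28],[0,0,24],[0,0,18],[0,0,10],[0,0,5],[0,0,2],[0,0,0],[0,0,0]],"roll":[0,0,0,0,0,0,0,0,0,0,0,0,0]}'
python3 -m creep '{"linear":[[0,3,0],[0,5,0],[0,5,0],[0,5,0],[0,4,0],[0,2,0],[0,0,0]],"roll":[0,0,0,0,0,0,0]}'; python3 st.py
```

```text
time: 20.73
ee_pos: [0.5719, 0.1152, 0.0342]
ee_rot: [-0.597, 0.802, -0.0, 0.001]
wrist_force: [0.0, -0.1, 0.4]
grip_width: 0.0349
time: 21.32
ee_pos: [0.548, 0.1222, 0.0335]
ee_rot: [-0.597, 0.802, -0.0, 0.0]
wrist_force: [0.2, -0.9, -1.7]
grip_width: 0.0346
pos [0.548  0.1222 0.0335] ang -1.8617 z [ 0.  0. -1.] w 0.0346 j [ 0.17 -0.    1.9   0.    1.25  2.04] F [ 0.2 -0.9 -1.7]
```

```bash
python3 -m creep '{"linear":[[0,1,0],[0,1,0],[0,1,0],[0,0,0]],"roll":[0,0,0,0]}';python3 -m creep '{"linear":[[0,1,0],[0,1,0],[0,1,0],[0,1,0],[0,0,0]],"roll":[0,0,0,0,0]}'; python3 st.py
```

```text
time: 21.65
ee_pos: [0.546, 0.1228, 0.0335]
ee_rot: [-0.597, 0.802, -0.0, 0.0]
wrist_force: [3.2, -1.3, -1.5]
grip_width: 0.0348
time: 22.07
ee_pos: [0.5446, 0.1233, 0.0348]
ee_rot: [-0.597, 0.802, -0.003, 0.003]
wrist_force: [21.2, -7.6, -2.3]
grip_width: 0.0347
pos [0.5446 0.1233 0.0348] ang -1.8623 z [ 0.007 -0.001 -1.   ] w 0.0347 j [ 0.18 -0.02  1.91 -0.    1.24  2.04] F [21.2 -7.6 -2.3]
```

```bash
python3 -m creep '{"linear":[[0,1,0],[0,1,0],[0,1,0],[0,1,0],[0,0,0]],"roll":[0,0,0,0,0]}'; python3 st.py
```

```text
time: 22.48
ee_pos: [0.5402, 0.1248, 0.0348]
ee_rot: [-0.597, 0.802, -0.002, 0.002]
wrist_force: [14.3, -5.3, 0.9]
grip_width: 0.0352
pos [0.5402 0.1248 0.0348] ang -1.8622 z [ 0.006 -0.    -1.   ] w 0.0352 j [ 0.18 -0.02  1.91 -0.    1.24  2.04] F [14.3 -5.3  0.9]
```

```bash
python3 -m creep '{"linear":[[0,-3,0],[0,-6,0],[0,-9,0],[0,-9,-4],[0,-5,-8],[0,0,-14],[0,0,-20],[0,0,-25],[0,0,-30],[0,0,-30],[0,0,-30],[0,0,-25],[0,0,-15],[0,0,0],[0,0,0]],"roll":[0,0,0,0,0,0,0,0,0,0,0,0,0,0,0]}'
python3 st.py
python3 - <<'E'
from h import *
from ov import draw
st=robot.get_state();im=robot.capture("side")
cv2.imwrite("pics/o3.png",draw("side",im,190,140,45,65,6,st["ee_pos"],-1.862,(.36,.44,.52),.018,.028))
E
```

```text
time: 23.73
ee_pos: [0.5685, 0.116, 0.2347]
ee_rot: [-0.597, 0.802, -0.0, 0.0]
wrist_force: [-0.5, -0.5, -3.0]
grip_width: 0.0346
pos [0.5685 0.116  0.2347] ang -1.862 z [ 0.001  0.    -1.   ] w 0.0346 j [ 0.16 -0.09  1.65  0.    1.59  2.02] F [-0.5 -0.5 -3. ]
```

View pics/o3.png

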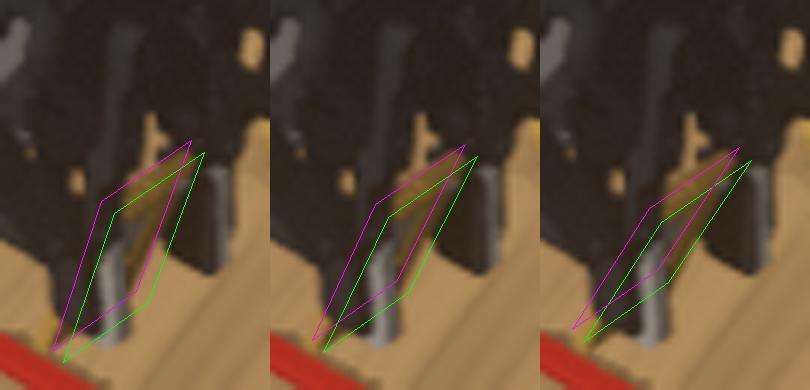

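```bash
python3 -m creep '{"linear":[[0,0,0],[0,0,0],[0,0,0],[0,0,0],[0,0,0]],"roll":[-0.05,-0.08,-0.08,0,0]}'; python3 st.py .50 -.27 .205
```

```text
time: 24.2
ee_pos: [0.5681, 0.1159, 0.2328]
ee_rot: [-0.677, 0.736, 0.001, -0.001]
wrist_force: [0.0, 0.5, -0.7]
grip_width: 0.0347
pos [0.5681 0.1159 0.2328] ang -1.6545 z [-0.002 -0.    -1.   ] w 0.0347 j [ 0.16 -0.09  1.65 -0.    1.59  1.81] F [ 0.   0.5 -0.7]
to target, tool mm [390.3  35.6  28.1]
```

```bash
python3 -m creep '{"linear":[[8,2,1.5],[16,2,1.5],[24,2,1.5],[26,2,1.5],[26,2,1.5],[26,2,1.5],[26,2,1.5],[26,2,1.5],[26,2,1.5],[26,2,1.5],[26,2,1.5],[26,2,1.5],[26,2,1.5],[26,2,1.5],[24,2,1.5],[16,2,1.5],[10,2,1.5],[6,2,1.5],[0,0,0],[0,0,0]],"roll":[0,0,0,0,0,0,0,0,0,0,0,0,0,0,0,0,0,0,0,0]}'; python3 st.py .561 -.27 .179
python3 - <<'E'
from h import *
from ov import draw
st=robot.get_state();im=robot.capture("side");t=robot.capture("top")
cv2.imwrite("pics/o4.png",draw("side",im,225,50,90,125,5,st["ee_pos"],-1.6545,(.44,),.018,.028))
cv2.imwrite("pics/t4.png",cv2.resize(t[90:230,300:460],None,fx=4,fy=4)[:,:,::-1])
E
```

```text
time: 25.87
ee_pos: [0.5009, -0.2694, 0.2071]
ee_rot: [-0.678, 0.735, 0.0, 0.0]
wrist_force: [0.9, 0.1, -0.5]
grip_width: 0.0352
pos [ 0.5009 -0.2694  0.2071] ang -1.6527 z [-0.  0. -1.] w 0.0352 j [-0.54 -0.11  1.71  0.    1.54  1.11] F [ 0.9  0.1 -0.5]
to target, tool mm [ -4.3 -60.   28.1]
```

View pics/o4.png

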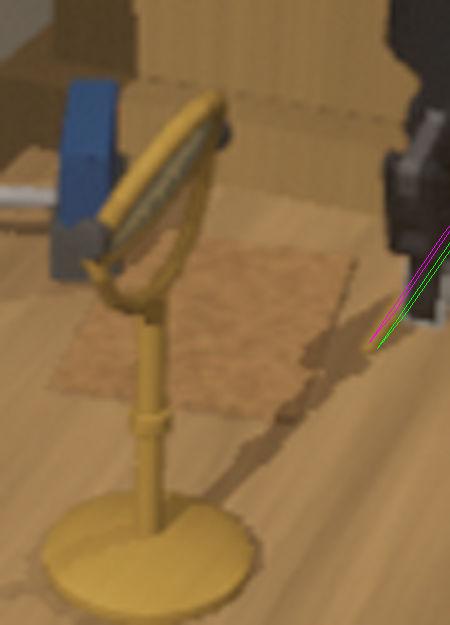

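View pics/t4.png

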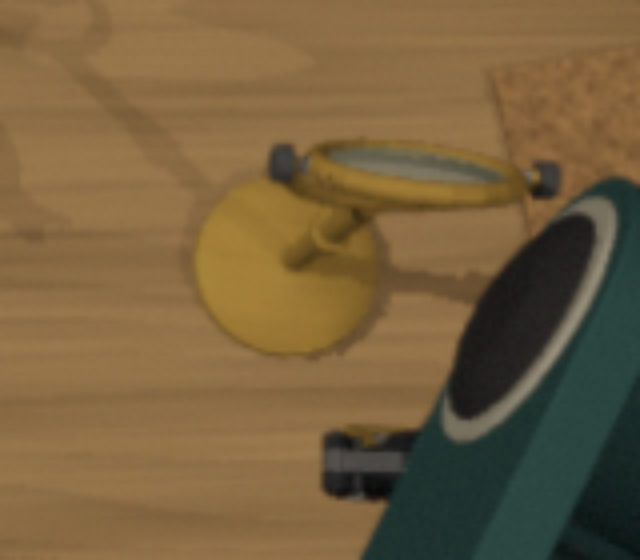

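```bash
python3 - <<'E'
from h import *
im=robot.capture("side")
cv2.imwrite("pics/s5.png",cv2.resize(im[0:200,200:420],None,fx=3.6,fy=3,interpolation=2)[:,:,::-1])
for z in(.20,.25,.288,.3,.35,.4,.45): print(z,proj("side",[.5009,-.2694,z]).round(1))
E
```

```text
0.2 [[311.5 112.4]]
0.25 [[313.7  93.6]]
0.288 [[315.5  78.5]]
0.3 [[316.1  73.5]]
0.35 [[318.6  52. ]]
0.4 [[321.3  28.9]]
0.45 [[324.2   4.2]]
```

View pics/s5.png

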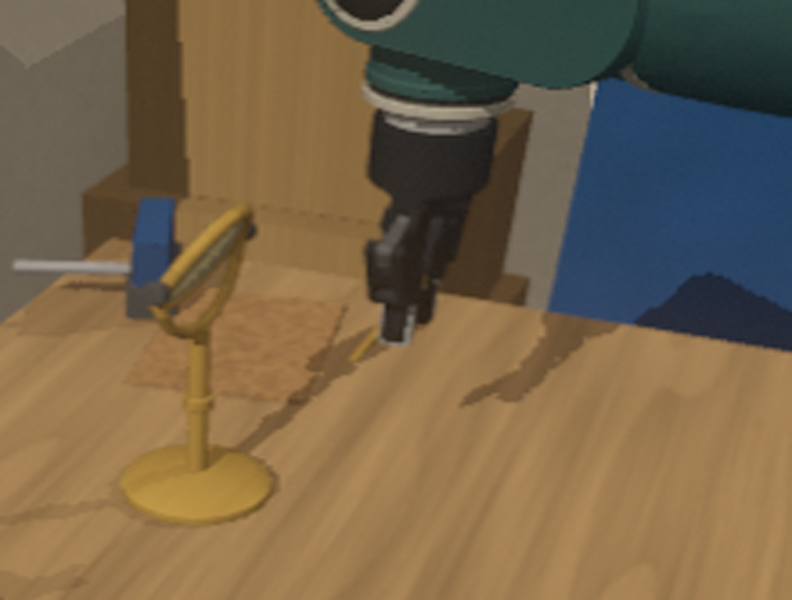

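```bash
python3 -m creep '{"linear":[[-1,0,6],[-1,0,8],[-1,0,8],[-1,0,6],[0,-3,0],[0,-5,0],[0,-6,0],[0,-6,0],[0,-6,0],[0,-6,0],[0,-5,0],[0,-3,0],[0,0,0],[0,0,0]],"roll":[0,0,0,0,0,0,0,0,0,0,0,0,0,0]}'; python3 st.py .561 -.27 .179
python3 - <<'E'
from h import *
from ov import draw
st=robot.get_state();im=robot.capture("side");t=robot.capture("top")
cv2.imwrite("pics/o6.png",draw("side",im,225,20,90,115,5,st["ee_pos"],-1.6545,(.44,),.018,.028))
cv2.imwrite("pics/t6.png",cv2.resize(t[90:230,300:460],None,fx=4,fy=4)[:,:,::-1])
E
```

```text
time: 27.18
ee_pos: [0.5413, -0.269, 0.1792]
ee_rot: [-0.678, 0.735, 0.0, -0.0]
wrist_force: [0.2, 0.6, -0.2]
grip_width: 0.035
pos [ 0.5413 -0.269   0.1792] ang -1.6518 z [-0.  0. -1.] w 0.035 j [-0.5  -0.02  1.67 -0.    1.49  1.15] F [ 0.2  0.6 -0.2]
to target, tool mm [ -0.6 -19.8   0.2]
```

View pics/o6.png

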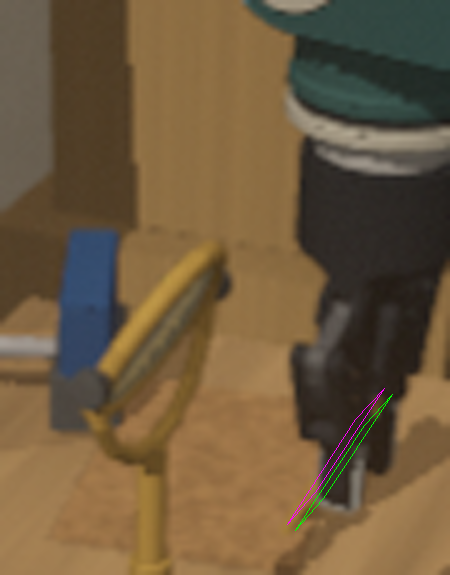

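View pics/t6.png

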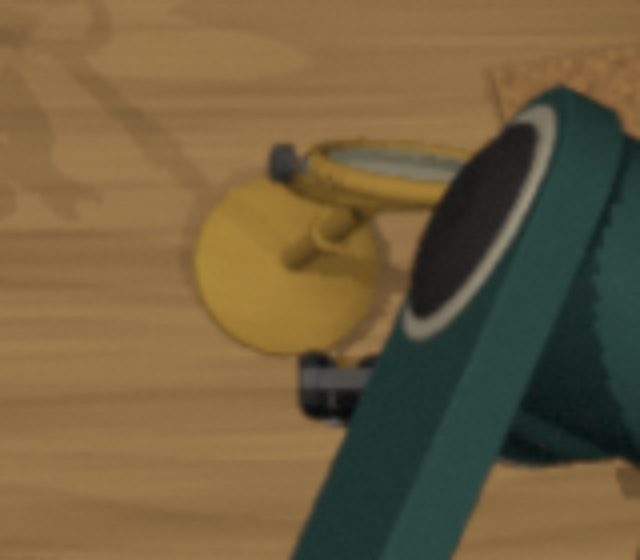

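```bash
python3 -m creep '{"linear":[[0,-2,0],[0,-3,0],[0,-3,0],[0,-3,0],[0,-3,0],[0,-2,0],[0,-1,0],[0,0,0],[0,0,0],[0,0,0]],"roll":[0,0,0,0,0,0,0,0,0,0]}'; python3 st.py .561 -.27 .179
python3 - <<'E'
from h import *
from ov import draw
st=robot.get_state();im=robot.capture("side");t=robot.capture("top")
cv2.imwrite("pics/full_s.png",im[:,:,::-1])
o=draw("side",im,225,20,80,115,5,st["ee_pos"],-1.652,(.38,.44,.50),.018,.028)
cv2.imwrite("pics/o7.png",cv2.resize(o[150:],(800,int(425*800/1200))))
cv2.imwrite("pics/o8.png",draw("side",im,255,75,50,60,9,st["ee_pos"],-1.652,(.44,),.018,.028))
from ov import model
cen,b,up,n=model(st["ee_pos"],-1.652,.44,.018,.028)
for yaw,th,x,y in((-.067,.4896,.6529,-.2764),(-.0838,.4858,.6540,-.2782)):
    f=np.array([np.cos(yaw),np.sin(yaw),0]);l=np.array([-f[1],f[0],0]);ax=f*np.cos(th)+np.array([0,0,np.sin(th)]);u=np.cross(ax,l)
    d=cen-(np.array([x,y,.235])-.09*ax);print("in focus mm",(np.array([d@ax,d@l,d@u])*1000).round(1),"ang n",np.arccos(abs(n@ax)),"z",np.arccos(abs(up@u)))
E
```

```text
time: 28.12
ee_pos: [0.5581, -0.2704, 0.1793]
ee_rot: [-0.678, 0.735, 0.0, -0.0]
wrist_force: [0.2, -0.3, -0.3]
grip_width: 0.0347
pos [ 0.5581 -0.2704  0.1793] ang -1.652 z [-0.  0. -1.] w 0.0347 j [-0.49  0.02  1.63 -0.    1.49  1.16] F [ 0.2 -0.3 -0.3]
to target, tool mm [-0.6 -2.9  0.3]
in focus mm [-7.8 -0.5  2.3] ang n 0.05119873809747803 z 0.05000586958803501
in focus mm [-8.9 -0.2  2.5] ang n 0.04585886076466027 z 0.04581463834834866
```

View pics/o7.png

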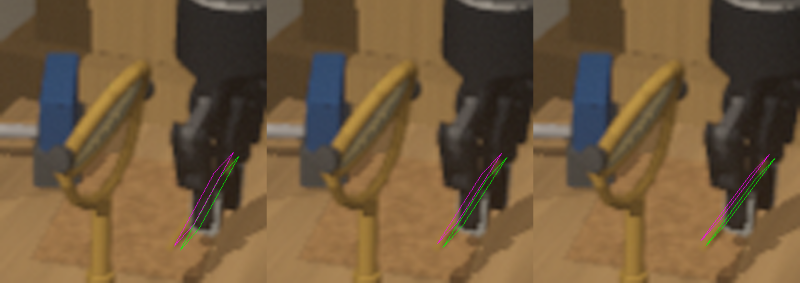

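View pics/full_s.png

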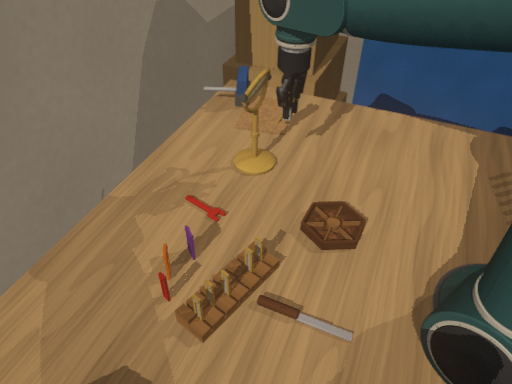

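View pics/o8.png

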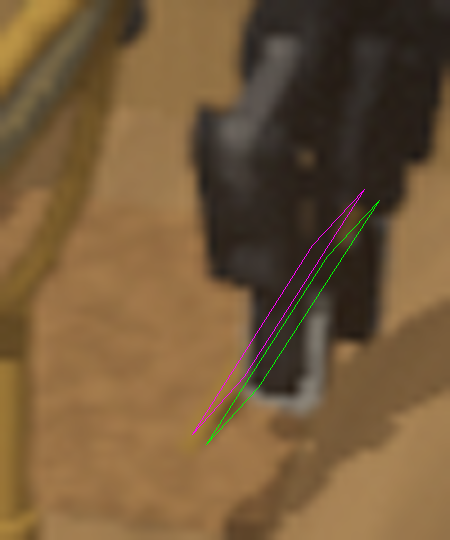

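```bash
python3 - <<'E'
from h import *
a=cv2.imread("pics/side0.png");b=cv2.imread("pics/full_s.png")
cv2.imwrite("pics/cmp.png",cv2.resize(np.hstack([a[230:340,170:290],b[230:340,170:290]]),None,fx=3.3,fy=3.3))
E
```

```text
(no output)
```

View pics/cmp.png

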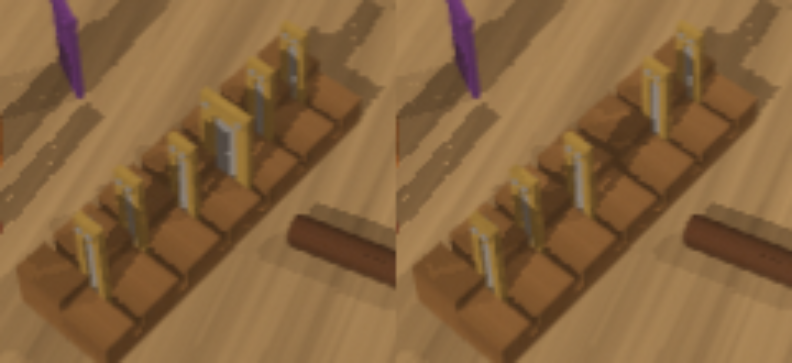

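The five narrow frames and the bystanders in view stand as they did at the start, and only the wide frame's slot is empty.

```bash
python3 st.py; python3 -c "
from station import robot
print(robot.finish_job())"
```

```text
pos [ 0.5581 -0.2704  0.1793] ang -1.652 z [ 0. -0. -1.] w 0.0348 j [-0.49  0.02  1.63 -0.    1.49  1.16] F [ 1.1  0.6 -1.8]
the job is handed in; nothing more can be done
None
```

The wide frame is drawn from the rack and held in front of the magnifier. I handed the job in at about 28 s; no verdict was reported.

**How it was done:** I gripped the frame by its narrow edges and lifted it straight out. The tool can only point down, so I gave the frame its lean by pressing its lower face against the rack's far edge in three pushes. That turned it between the pads. I then carried it round to the robot's side of the glass.

**Last checks, from my camera measurements:**

| Quantity | Estimate | Allowed |
|---|---|---|
| Along the glass axis | 8–9 mm short, on the side away from the glass | 20 mm |
| Across, level | under 1 mm | 15 mm |
| Across, up the glass | about 2.4 mm | 15 mm |
| Face and long edges against the glass | about 0.05 rad | 0.21 rad |

- **Position:** I stopped 8–9 mm short on purpose, to keep the gripper's body clear of the rim.
- **Grip and surroundings:** The gripper was still on the frame (opening 35 mm). The wrist force was near zero during the approach to the magnifier. In the side picture, the narrow frames and bystanders look just as they did at the start.

**Where readings disagreed:**
- **Frame lean:** After the early pushes the pictures showed less lean than the push distance implied. After the first push it was about 0.29 against roughly 0.36–0.40 rad. The third push brought the picture estimate to about 0.44, against a measured glass tilt of 0.486–0.490 rad.
- **Glass yaw:** My two fits differed by about 0.02 rad (−0.067 and −0.084). I set the tool between them.

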